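# Press the bushing home behind the guard and hold the press down

## Task

The brass bushing waiting in the hand-lever press has to be pressed into its bearing block, and the retaining compound on it needs steady pressure. Slide the clear guard door fully shut, then flip the red safety catch right over, off the lever hub, and only then pull the T-handled lever down until the bushing is fully home and keep it there: finish with the gripper still holding the lever down. Keep the guard shut once it is closed and leave the other things on the table where they are.

Things in the scene. Friction and masses are not known exactly. Their poses are not given: they have to be found in the camera images.
- press: Teal bench rack press, C frame, base 250 x 170 mm, fixed, place and yaw vary. Origin on the table under the lever's axis; press x points from its front (robot side) to its column, y to its left, z up. Head: x -71 to 68, y -32 to 32, z 140 to 235 mm; the ram rises out of it at (-34, 0) to z 289. Clear side windows at y = +-81, 131 high. Guard rail at x = -95, 40 high, y -100 to 245 mm.
- guard (a joint): Guard door at the front of the press: clear panel with yellow edges, 150 mm wide, top edge 139 mm above the table, on a linear rail along press y. Value in m: 0 = fully shut against its stop; grows as it slides to the press's left (+y), 0.14 = fully open. Stays where it is left; about 2 N of friction.
- guard_grip (a point): Middle of the guard's black upright grip block, 14 mm wide along press y, 20 mm along press x, top 178 mm above the table; the point is 18 mm below that top and 21 mm above the door's edge. Free space on both sides along y. Shut, it lies at press (-107, 40, 160) mm. Its axes are the press's.
- catch (a joint): Red safety catch hinged along press x at the right of the head: upright thumb paddle, and an arm out to the right whose nose stands before a tooth on the lever hub. Value in rad: 0 = locked (the lever stops after about 0.06 rad); grows as the paddle is pushed over to the left (+y); 1.4 = its stop, paddle flat over the head. Loose; past about 0.5 it falls over by its weight and stays.
- catch_paddle (a point): On the catch's thumb paddle, 16 mm wide along press x, 6 mm thick along y, standing up from the hinge; the point is on its mid-plane, 10 mm below its top. Locked, it lies at press (4, -55, 278) mm, the paddle upright to z 288 mm, its right (-y) face free to push on above z 250 mm. Axes turn with the catch; locked, they are the press's.
- catch_pivot (a point): Point on the catch's hinge axis, at press (4, -55, 238) mm; the clevis round it reaches z = 244 mm. The paddle point lies 40 mm from it. Axes turn with the catch.
- lever (a joint): Press lever, turning about press y, spring-return. Value in rad: 0 = raised, pointing 30 degrees up towards the front (-x); grows as its handle is pulled down. Needs about 3 N at the handle at first, 5 N at the bottom, 3 N more while driving the bushing; rises again when let go. The ram meets the bushing at 0.25 to 0.5; with the bushing home the lever stops at 0.917.
- lever_bar (a point): Centre of the lever's T-handle: a black cylinder lying along press y, 33 mm in diameter, 40 mm long with flat ends, at the lever's end, 160 mm from the pivot axis. Raised it lies at press (-139, -130, 270) mm; with the bushing home at (-148, -130, 129) mm. A 13 mm steel rod joins its middle to the hub. Its axes turn with the lever (raised: the press's axes).
- lever_hub (a point): Point on the lever's pivot axis in the plane in which the handle bar swings, at press (0, -130, 190) mm. Axes turn with the lever.
- bushing (a joint): Flanged brass bushing, flange 30 mm across, upright in the bearing block in the nest behind the guard. Value in m: how far it has gone in: 0 = its flange stands 14 mm proud, 0.014 = fully home, flange down on the block. Starts at 0 to 0.005; tight: takes about 20 N from the ram and stays where it is left.
- bushing_top (a point): Centre of the bushing's flange top; fully home it is 93 mm above the table.
- compound_bottle: Bystander: green bottle with a red cap, 38 mm across, 105 mm tall, standing on the table. Origin at the centre of its base.
- spare_block: Bystander: aluminium bearing block, 48 x 66 mm, 46 mm tall. Origin at the centre of its base.
- parts_tray: Blue parts tray, fixed, 140 x 110 mm, 28 mm high, with two spare bushings in it. Origin at the centre of its base.
- spare_bushing_a: Bystander: brass bushing, 30 mm across, 33 mm tall, standing on its flange in the tray. Origin at the centre of its base.
- spare_bushing_b: Bystander: another such bushing in the tray.
- screwdriver: Bystander: screwdriver with an orange handle, lying on the table. Origin under its middle.
- mallet: Bystander: hammer with a wooden handle, lying on the table. Origin under its middle.
- caliper: Bystander: digital caliper, 200 mm long, 13 mm thick, lying on the table. Origin under its middle.

How it is judged:
By the outcome, as a careful person would: the job done as asked, in the order asked, and still so for the second after the job is handed in, while the arm keeps its last pose, push and grip.
It also fails if it takes over 61 s, if anything falls off the work surface, if the arm or the gripper's body presses on something with over 40 N, if the wrist force passes 120 N, or if a joint passes its speed limit or range.

## Robot

A 6-joint arm with a two-finger parallel gripper is mounted at the origin on the work surface. World frame = base frame: x ahead of the robot, y to its left, z up, the work surface at z = 0. Lengths are in m, angles in degrees, forces in N, time in s.
With the tool pointing down it reaches from about 0.375 to 0.9 m from the base axis. Payload 3.1 kg.
Tool frame: the origin (TCP) lies midway between the tips of the shut fingers; the grasp point (between the pads) lies 19 mm behind it; z points along the fingers, y is the line along which they close (so a half turn about z gives the same grasp; the last joint's range is limited). The gripper opens to 87 mm and grips with 3 to 60 N. Pads are 19 mm wide; open, the fingers measure 117 mm over their backs; the gripper's body (75 mm by 190 mm) begins 51 mm behind the grasp point.
Start: joints at [-79.555, 30.224, 82.088, -0, 67.689, -10.227], TCP at [0.221, -0.585, 0.223] pointing down, gripper open.
Joint ranges: [-176.69, 176.69], [-43.24, 126.21], [12.49, 139.97], [-82, 262], [0, 151.66], [-163.58, 163.58]. Speed limits (degrees/s): [159.86, 159.86, 180, 180, 180, 180].

## Interface

Orientations are given as a 3x3 rotation matrix whose columns are the frame's x, y, z axes.
In Python, from rig import bot, cams, workorder gives the robot as it stands (bot), with the cameras (cams) and the job (workorder).
- The arm moves only by the shell command python3 steer.py 'ROWS'. ROWS is rows parted by semicolons, their numbers by spaces, 1 to 20 of them, each of 7 numbers: dx, dy, dz in m, then a rotation vector rx, ry, rz in degrees, then the opening from 0.0 (shut) to 1.0 (fully open); each row is the pose to reach, as a shift and turn from the pose commanded when the command began, along the tool's axes at that moment; what a row does not reach only later rows make up. A row lasts 1/10 s, in which the tool goes at most 0.05 m and 8.59 degrees, less where a joint would pass 70% of its speed; a pose out of reach is approached as far as the arm can. The fingers move at their own pace and stop on an object; the grip force is fixed at half the most. Time passes only in rows, so rows that do not move let the fingers close. It prints the time, the measured TCP pose, the force, the opening and the grip force at its end.
- bot.read_state(): the state, without advancing time (a new reading comes with each control period).
- cams.capture(name): name is "scene" or "top" or "wrist"; returns a dict with "color" (420x560x3 uint8, red, green, blue), "K" (3x3 intrinsics, pixels), "view" (4x4, takes a point from world to camera coordinates); the wrist camera has in their place "mount" (4x4, takes a point from camera to tool coordinates, whose origin is the TCP and whose axes are the flange's). Camera axes: x right, y up, looking along -z (the intrinsics and any distortion apply to the point x, -y, -z); pixel columns grow to the right and rows downward; lengths in m; the calibration is good to about 2 mm. A picture is of the moment at which its call begins: read the wrist's pose just before it. There is no depth.
- workorder.hand_in(): hands the job in; it is judged then, once.
The state is a dict: "time_s": time; "joint_positions": joint angles; "qvel": joint speeds; "tau": joint torques, N m; "position": TCP position; "tcp_rot": TCP orientation; "force": force on the tool from outside, world axes, zero at the start; "moment": the same for the moment, N m; "opening": opening from 0.0 (shut) to 1.0 (fully open); "grasp_force": force on a finger pad.
Only numpy, scipy, OpenCV 4.12 (cv2) and the standard library are available. Lean on these libraries where they do the work, as an engineer would, in place of code of your own. Each camera call takes 0.05 s, during which the arm holds its last target. There are 200 camera calls.

## Working session

There is one attempt and no reset: what is moved stays moved. The work goes in short steps, Python scripts to look and compute and a shell command to move; the robot and the scene stay as the last step left them, time stands still between calls to the robot, and variables do not carry over. Pictures are saved under pics/ and viewed, at most 10 in all, crops included, and the job is handed in when it is done.

```bash
ls; mkdir -p pics
python3 - <<'E'
from rig import bot, cams, workorder
import cv2,numpy as np
np.set_printoptions(precision=4,suppress=True)
for n in("scene","top"):
    c=cams.capture(n); cv2.imwrite(f"pics/{n}0.png",c["color"][:,:,::-1]); print(n,c["K"],c["view"],[k for k in c])
s=bot.read_state(); print(s["position"],s["tcp_rot"],s["time_s"],s["opening"])
E
```

```text
pics
rig.py
steer.py
scene [[535.5736   0.     282.343 ]
 [  0.     535.5736 205.2435]
 [  0.       0.       1.    ]] [[-0.5591  0.8291 -0.006   0.3116]
 [-0.708  -0.4736  0.5239  0.2611]
 [ 0.4315  0.2972  0.8518 -1.7249]
 [ 0.      0.      0.      1.    ]] ['color', 'K', 'view']
top [[470.1804   0.     277.624 ]
 [  0.     470.1804 206.2015]
 [  0.       0.       1.    ]] [[ 0.0187 -0.9998 -0.0049 -0.0287]
 [ 0.9955  0.0181  0.0925 -0.5227]
 [-0.0924 -0.0067  0.9957 -1.6795]
 [ 0.      0.      0.      1.    ]] ['color', 'K', 'view']
[ 0.2205 -0.5841  0.2217] [[ 0.9356  0.353  -0.0004]
 [ 0.353  -0.9356  0.0019]
 [ 0.0003 -0.0019 -1.    ]] 0.1 1.0029080392928584
```

View pics/scene0.png

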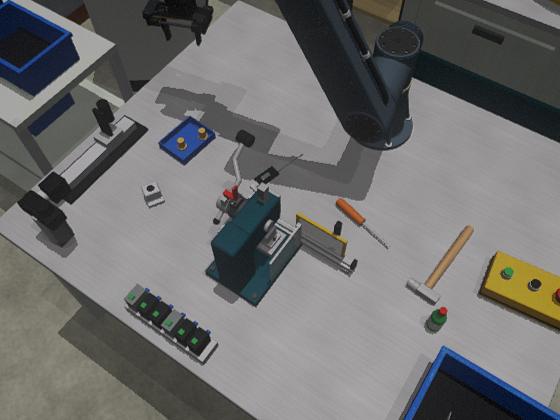

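View pics/top0.png

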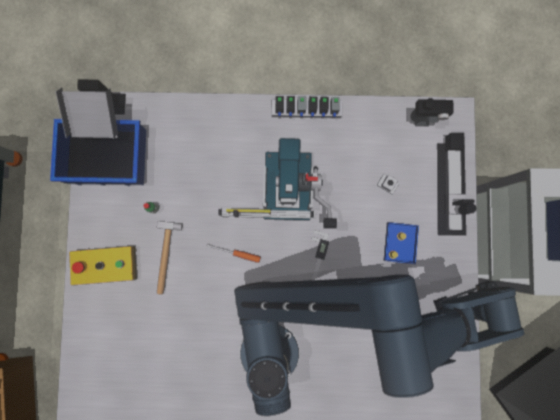

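The scene view shows the press at about (250,240): lever bar at (245,138), red catch at (230,192), and the guard open to the left at (322,235). The top view shows the press at about (289,185), bar at (330,223), and red catch at (311,179). I'll enlarge these areas to pick exact points.

Run:
```python
import cv2,numpy as np
a=cv2.imread("pics/scene0.png")[120:310,195:375]; b=cv2.imread("pics/top0.png")[130:270,210:350]
a=cv2.resize(a,(540,570),interpolation=cv2.INTER_CUBIC)   # x3
cv2.imwrite("pics/a3.png",a)
cv2.imwrite("pics/b4.png",cv2.resize(b,(560,560),interpolation=cv2.INTER_CUBIC))
```

```text
(no output)
```

View pics/a3.png

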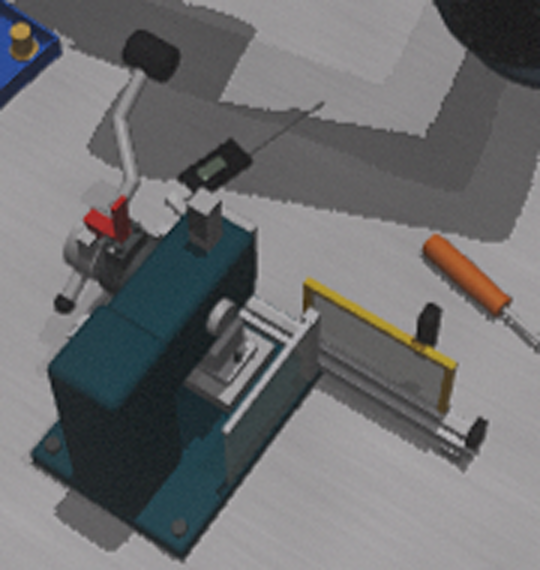

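View pics/b4.png

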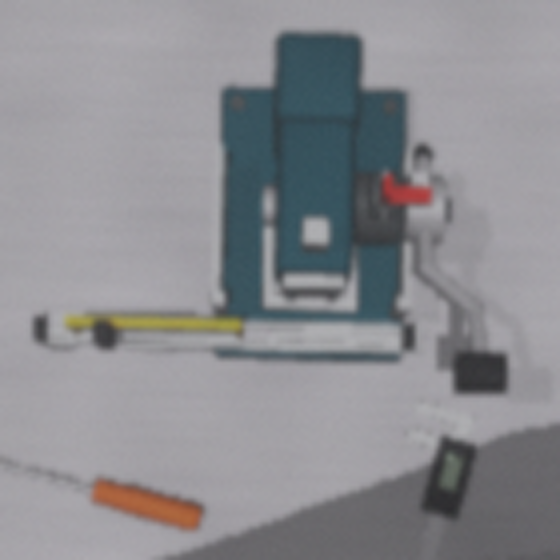

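The crops give usable points in crop pixels. In the scene crop: bar (152,55), ram top (205,200), paddle top (121,200), grip top (430,308). In the top crop: bar (480,372), ram (315,231), base corners (222,88)/(407,90), grip (105,333). Next I'll fit the press pose to these.

```bash
cat > fit.py <<'E'
from rig import bot, cams, workorder
import numpy as np
from scipy.optimize import least_squares
np.set_printoptions(precision=4,suppress=True)
C={n:cams.capture(n) for n in("scene","top")}
def proj(n,P):
    c=C[n]; p=c["view"]@np.append(P,1); q=c["K"]@np.array([p[0],-p[1],-p[2]]); return q[:2]/q[2]
def W(x,P):
    c,s=np.cos(x[2]),np.sin(x[2]); return np.array([x[0]+c*P[0]-s*P[1],x[1]+s*P[0]+c*P[1],P[2]])
S=lambda u,v:np.array([195+(u+.5)/3-.5,120+(v+.5)/3-.5]); T=lambda u,v:np.array([210+(u+.5)/4-.5,130+(v+.5)/4-.5])
def res(x,full=False):
    g,xb=x[3],x[4]
    L=[("scene",(-.139,-.130,.270),S(152,55)),("top",(-.139,-.130,.270),T(480,372)),
       ("scene",(-.034,0,.289),S(205,198)),("top",(-.034,0,.289),T(315,231)),
       ("scene",(.004,-.055,.288),S(121,200)),("top",(.004,-.055,.286),T(389,182)),
       ("scene",(-.107,.04+g,.178),S(431,308)),("top",(-.107,.04+g,.178),T(105,333)),
       ("top",(xb,.085,.012),T(222,88)),("top",(xb,-.085,.012),T(407,90)),("scene",(xb,.085,.012),S(183,555)),("scene",(xb,-.085,.012),S(33,458))]
    return np.array([proj(n,W(x,P))-t for n,P,t in L]).reshape(-1 if not full else (-1,2)) if not full else np.array([proj(n,W(x,P))-t for n,P,t in L])
r=least_squares(res,[.65,0,0,.1,.12],loss="soft_l1")
x=r.x; print("x,y,yaw,g,xb",x,np.degrees(x[2])); print(res(x,True))
np.save("press.npy",x)
for n,P in dict(bar=(-.139,-.13,.27),barhome=(-.148,-.13,.129),paddle=(.004,-.055,.278),grip=(-.107,.04+x[3],.16),gripshut=(-.107,.04,.16),hub=(0,-.13,.19)).items(): print(n,W(x,P))
E
python3 fit.py
```

```text
x,y,yaw,g,xb [ 0.5899 -0.0536 -0.0017  0.131   0.1351] -0.09587182226850097
[[-0.141  -0.084 ]
 [ 0.3805  0.5776]
 [ 0.0129  0.6663]
 [ 0.2401  0.4476]
 [-0.4836  0.5607]
 [-0.2054  0.9419]
 [-0.4405  0.3951]
 [-0.2364  0.3623]
 [-0.0901  0.1483]
 [-0.2501  0.5249]
 [ 0.5245  0.865 ]
 [-0.8058 -0.2739]]
bar [ 0.4506 -0.1833  0.27  ]
barhome [ 0.4416 -0.1833  0.129 ]
paddle [ 0.5938 -0.1086  0.278 ]
grip [0.4831 0.1176 0.16  ]
gripshut [ 0.4829 -0.0134  0.16  ]
hub [ 0.5896 -0.1836  0.19  ]
```

The fit is sub-pixel with yaw about 0, so the pose is good to 1–2 mm. I'll keep one tool orientation for the whole job: closing axis along y, tilted 20° so the body leans back towards the robot.

```bash
cat > wp.py <<'E'
# python3 wp.py "x y z; x y z ..."  -> shifts in tool axes, and the turn to the working orientation
import sys,numpy as np
from rig import bot, cams, workorder
from scipy.spatial.transform import Rotation as Ro
np.set_printoptions(precision=4,suppress=True)
s=bot.read_state(); R=np.array(s["tcp_rot"]); p=np.array(s["position"])
a=np.radians(float(sys.argv[2]) if len(sys.argv)>2 else 20); c,t=np.cos(a),np.sin(a)
G=np.array([[c,0,t],[0,-1,0],[t,0,-c]])
print("t",s["time_s"],"p",p,"F",np.array(s["force"]),"open",s["opening"],"grip",s["grasp_force"],"turn",np.degrees(Ro.from_matrix(R.T@G).as_rotvec()))
for w in sys.argv[1].split(";"):
    w=np.array(w.split(),float); print(w,"->",R.T@(w-p),"len %.3f"%np.linalg.norm(w-p))
E
python3 wp.py "0.22 -0.584 0.38; 0.45 -0.25 0.40; 0.45 0.17 0.40"
```

```text
t 0.2 p [ 0.2206 -0.5843  0.2219] F [-0.1009  0.565  -0.684 ] open 1.0035170658124877 grip 0.0 turn [-3.6843 19.7817 20.4457]
[ 0.22  -0.584  0.38 ] -> [-0.0004 -0.0007 -0.1581] len 0.158
[ 0.45 -0.25  0.4 ] -> [ 0.3327 -0.232  -0.1777] len 0.443
[0.45 0.17 0.4 ] -> [ 0.481  -0.625  -0.1771] len 0.808
```

```bash
python3 steer.py '0 0 -0.08 0 0 0 0; 0 0 -0.16 0 0 0 0; 0 0 -0.16 0 0 0 0; 0 0 -0.16 0 0 0 0; 0.333 -0.232 -0.178 -3.7 19.8 20.4 0; 0.333 -0.232 -0.178 -3.7 19.8 20.4 0; 0.333 -0.232 -0.178 -3.7 19.8 20.4 0; 0.333 -0.232 -0.178 -3.7 19.8 20.4 0; 0.333 -0.232 -0.178 -3.7 19.8 20.4 0; 0.333 -0.232 -0.178 -3.7 19.8 20.4 0; 0.333 -0.232 -0.178 -3.7 19.8 20.4 0; 0.333 -0.232 -0.178 -3.7 19.8 20.4 0; 0.333 -0.232 -0.178 -3.7 19.8 20.4 0; 0.333 -0.232 -0.178 -3.7 19.8 20.4 0; 0.333 -0.232 -0.178 -3.7 19.8 20.4 0; 0.333 -0.232 -0.178 -3.7 19.8 20.4 0; 0.333 -0.232 -0.178 -3.7 19.8 20.4 0'; python3 wp.py "0.45 0.17 0.40; 0.478 0.17 0.40; 0.478 0.17 0.155; 0.478 0.145 0.155"
```

```text
time_s: 1.9
position: [0.4497, -0.2516, 0.4002]
tcp_rot: [[0.94, -0.002, 0.342], [-0.001, -1.0, -0.002], [0.342, 0.001, -0.94]]
force: [-0.6, -0.3, 0.5]
opening: 0.007
grasp_force: 0.0
t 1.9 p [ 0.4497 -0.2516  0.4002] F [-0.6103 -0.2705  0.4899] open 0.006839087388561382 grip 0.0 turn [ 0.1136 -0.0034 -0.0722]
[0.45 0.17 0.4 ] -> [-0.0003 -0.4216 -0.0005] len 0.422
[0.478 0.17  0.4  ] -> [ 0.026  -0.4217  0.0091] len 0.423
[0.478 0.17  0.155] -> [-0.0578 -0.422   0.2393] len 0.489
[0.478 0.145 0.155] -> [-0.0578 -0.397   0.2393] len 0.467
```

```bash
python3 steer.py '0.032 -0.432 0.012 0 0 0 0; 0.032 -0.432 0.012 0 0 0 0; 0.032 -0.432 0.012 0 0 0 0; 0.032 -0.432 0.012 0 0 0 0; 0.032 -0.432 0.012 0 0 0 0; 0.032 -0.432 0.012 0 0 0 0; 0.032 -0.432 0.012 0 0 0 0; 0.032 -0.432 0.012 0 0 0 0; 0.032 -0.432 0.012 0 0 0 0; 0.032 -0.432 0.012 0 0 0 0; -0.052 -0.432 0.242 0 0 0 0; -0.052 -0.432 0.242 0 0 0 0; -0.052 -0.432 0.242 0 0 0 0; -0.052 -0.432 0.242 0 0 0 0; -0.052 -0.432 0.242 0 0 0 0; -0.052 -0.432 0.242 0 0 0 0; -0.052 -0.432 0.242 0 0 0 0'; python3 wp.py "0.484 0.14 0.155; 0.484 0.0 0.155; 0.484 -0.01 0.155"
```

```text
time_s: 3.6
position: [0.4847, 0.1802, 0.1545]
tcp_rot: [[0.94, -0.001, 0.341], [-0.0, -1.0, -0.003], [0.341, 0.002, -0.94]]
force: [0.5, 0.5, 0.6]
opening: 0.006
grasp_force: 0.0
t 3.6 p [0.4847 0.1802 0.1545] F [0.5429 0.5422 0.6092] open 0.006459649355087235 grip 0.0 turn [ 0.1447  0.044  -0.0251]
[0.484 0.14  0.155] -> [-0.0005  0.0402 -0.0006] len 0.040
[0.484 0.    0.155] -> [-0.0004  0.1802 -0.0003] len 0.180
[ 0.484 -0.01   0.155] -> [-0.0004  0.1902 -0.0002] len 0.190
```

```bash
python3 steer.py '0 0.02 0 0 0 0 0; 0 0.03 0 0 0 0 0; 0 0.04 0 0 0 0 0; 0 0.05 0 0 0 0 0; 0 0.06 0 0 0 0 0; 0 0.07 0 0 0 0 0; 0 0.08 0 0 0 0 0; 0 0.09 0 0 0 0 0; 0 0.1 0 0 0 0 0; 0 0.11 0 0 0 0 0; 0 0.12 0 0 0 0 0; 0 0.13 0 0 0 0 0; 0 0.14 0 0 0 0 0; 0 0.15 0 0 0 0 0; 0 0.15 0 0 0 0 0'
python3 - <<'E'
from rig import bot, cams, workorder
import cv2
c=cams.capture("top")["color"][130:270,210:350]; d=cams.capture("scene")["color"][120:310,195:375]
import numpy as np
o=np.hstack([cv2.resize(d,(398,420),interpolation=2),cv2.resize(c,(400,400),interpolation=2)[:420] if 0 else cv2.copyMakeBorder(cv2.resize(c,(400,400),interpolation=2),0,20,0,0,0)])
cv2.imwrite("pics/c1.png",o[:,:,::-1])
E
```

```text
time_s: 5.1
position: [0.487, 0.0299, 0.1589]
tcp_rot: [[0.936, -0.001, 0.351], [0.0, -1.0, -0.004], [0.351, 0.003, -0.936]]
force: [0.1, 0.1, 0.6]
opening: 0.004
grasp_force: 0.0
```

View pics/c1.png

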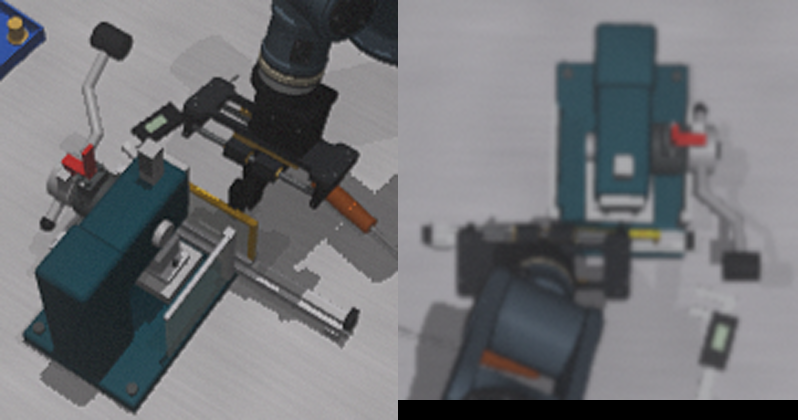

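The door followed the push and is nearly shut: its yellow edge is at (225,215) in the left panel and (645,234) in the right. The pose drifted in z and tilt, so I'll check the joints for a reach limit.

```bash
python3 -c "
from rig import bot, cams, workorder
s=bot.read_state();print(s['joint_positions'],s['qvel'],s['tau'])"; python3 wp.py "0.484 0.01 0.157; 0.484 0 0.157" 15
```

```text
[-12.18322653  21.1475596  120.69898394  12.85939365  18.57067271
  66.30139551] [ 0.78783184  1.13435233  0.73637158 -0.11112198 -0.12686705  0.03651565] [-2.40149209e-01 -2.86388272e+01 -9.80186552e+00  1.97140728e-01
 -1.20439354e+00 -4.09171007e-04]
t 5.2 p [0.4861 0.0308 0.1578] F [ 0.5878 -0.1603 -0.312 ] open -9.131943559585553e-05 grip 0.0 turn [ 0.1614 -5.4089  0.0436]
[0.484 0.01  0.157] -> [-0.0023  0.0207  0.0001] len 0.021
[0.484 0.    0.157] -> [-0.0023  0.0307  0.0001] len 0.031
```

J5 is getting close to the wrist singularity, so I'll reduce the tilt to about 10° and push slowly the rest of the way.

```bash
python3 steer.py '-0.002 0 0 0 -5 0 0; -0.002 0 0 0 -10 0 0; -0.002 0.003 0 0 -10 0 0; -0.002 0.006 0 0 -10 0 0; -0.002 0.009 0 0 -10 0 0; -0.002 0.012 0 0 -10 0 0; -0.002 0.015 0 0 -10 0 0; -0.002 0.018 0 0 -10 0 0; -0.002 0.018 0 0 -10 0 0'; python3 wp.py "0.484 0.01 0.157; 0.484 0 0.157" 10
```

```text
time_s: 6.1
position: [0.4815, 0.0131, 0.1539]
tcp_rot: [[0.985, 0.0, 0.173], [0.001, -1.0, -0.002], [0.173, 0.002, -0.985]]
force: [-1.3, 0.6, 0.8]
opening: 0.004
grasp_force: 0.3
t 6.1 p [0.4815 0.0131 0.1539] F [-1.2526  0.5792  0.7861] open 0.004104721336203797 grip 0.25501838641616814 turn [0.0925 0.0471 0.039 ]
[0.484 0.01  0.157] -> [ 0.003   0.0031 -0.0026] len 0.005
[0.484 0.    0.157] -> [ 0.0029  0.0131 -0.0026] len 0.014
```

```bash
python3 steer.py '0.002 0.002 -0.002 0 0 0 0; 0.002 0.004 -0.002 0 0 0 0; 0.002 0.006 -0.002 0 0 0 0; 0.002 0.006 -0.002 0 0 0 0'; python3 steer.py '0 0.002 0 0 0 0 0; 0 0.004 0 0 0 0 0;0 0.004 0 0 0 0 0'
```

```text
time_s: 6.5
position: [0.4836, 0.0074, 0.1564]
tcp_rot: [[0.985, 0.001, 0.174], [0.001, -1.0, -0.001], [0.174, 0.002, -0.985]]
force: [0.1, 1.1, -0.4]
opening: 0.002
grasp_force: 0.7
time_s: 6.8
position: [0.484, 0.0032, 0.1566]
tcp_rot: [[0.985, 0.001, 0.174], [0.001, -1.0, -0.002], [0.174, 0.002, -0.985]]
force: [-0.6, 1.7, -0.4]
opening: 0.001
grasp_force: 0.7
```

```bash
python3 steer.py '0 0.002 0 0 0 0 0; 0 0.003 0 0 0 0 0; 0 0.003 0 0 0 0 0'; python3 steer.py '0 0.002 0 0 0 0 0; 0 0.003 0 0 0 0 0;0 0.003 0 0 0 0 0'
```

```text
time_s: 7.1
position: [0.4839, 0.0023, 0.1566]
tcp_rot: [[0.985, -0.001, 0.174], [-0.001, -1.0, 0.002], [0.174, -0.002, -0.985]]
force: [1.8, 11.5, 0.2]
opening: 0.007
grasp_force: 5.1
time_s: 7.4
position: [0.4838, 0.0021, 0.1566]
tcp_rot: [[0.985, -0.003, 0.174], [-0.004, -1.0, 0.007], [0.174, -0.007, -0.985]]
force: [4.2, 23.3, 1.0]
opening: 0.006
grasp_force: 11.4
```

The door is firmly on its stop: it stopped at y=0.002 and the force rose to 23 N. Next I'll back off, rise, and go to the right side of the catch paddle.

```bash
python3 steer.py '0 -0.008 0 0 0 0 0; 0 -0.025 0 0 0 0 0; 0 -0.025 0 0 0 0 0; 0.042 -0.025 -0.239 0 0 0 0; 0.042 -0.025 -0.239 0 0 0 0; 0.042 -0.025 -0.239 0 0 0 0; 0.042 -0.025 -0.239 0 0 0 0; 0.042 -0.025 -0.239 0 0 0 0; 0.042 -0.025 -0.239 0 0 0 0; 0.151 0.138 -0.22 0 0 0 0; 0.151 0.138 -0.22 0 0 0 0; 0.151 0.138 -0.22 0 0 0 0; 0.151 0.138 -0.22 0 0 0 0; 0.151 0.138 -0.22 0 0 0 0; 0.151 0.138 -0.22 0 0 0 0'; python3 wp.py "0.594 -0.145 0.40; 0.594 -0.145 0.27; 0.594 -0.084 0.27" 10
```

```text
time_s: 8.9
position: [0.5941, -0.1416, 0.3981]
tcp_rot: [[0.985, -0.001, 0.172], [-0.001, -1.0, -0.001], [0.172, 0.001, -0.985]]
force: [-0.1, 1.1, -0.4]
opening: 0.003
grasp_force: 0.0
t 8.9 p [ 0.5941 -0.1416  0.3981] F [-0.107   1.0675 -0.4071] open 0.003216382185769562 grip 0.0 turn [ 0.0579  0.1053 -0.0751]
[ 0.594 -0.145  0.4  ] -> [ 0.0002  0.0034 -0.0019] len 0.004
[ 0.594 -0.145  0.27 ] -> [-0.0221  0.0033  0.1262] len 0.128
[ 0.594 -0.084  0.27 ] -> [-0.0222 -0.0577  0.1261] len 0.140
```

```bash
python3 steer.py '-0.022 0.003 0.126 0 0 0 0; -0.022 0.003 0.126 0 0 0 0; -0.022 0.003 0.126 0 0 0 0; -0.022 0.003 0.126 0 0 0 0; -0.022 0.003 0.126 0 0 0 0; -0.022 -0.01 0.126 0 0 0 0; -0.022 -0.018 0.126 0 0 0 0; -0.022 -0.024 0.126 0 0 0 0; -0.022 -0.03 0.126 0 0 0 0; -0.022 -0.036 0.126 0 0 0 0; -0.022 -0.042 0.126 0 0 0 0; -0.022 -0.048 0.126 0 0 0 0; -0.022 -0.054 0.126 0 0 0 0; -0.022 -0.054 0.126 0 0 0 0'; python3 steer.py '0.02 0 -0.12 0 0 0 0; 0.02 0 -0.12 0 0 0 0; 0.02 0 -0.12 0 0 0 0;0.02 0 -0.12 0 0 0 0; 0.02 0.05 -0.12 0 0 0 0; 0.02 0.08 -0.12 0 0 0 0; -0.1 0.08 -0.12 0 0 0 0; -0.1 0.08 -0.12 0 0 0 0; -0.1 0.08 -0.12 0 0 0 0'
python3 - <<'E'
from rig import bot, cams, workorder
import cv2,numpy as np
d=cams.capture("scene")["color"][120:310,195:375]; c=cams.capture("top")["color"][130:270,210:350]
o=np.hstack([cv2.resize(d,(398,420),interpolation=2),cv2.resize(c,(400,420),interpolation=2)])
cv2.imwrite("pics/c2.png",o[:,:,::-1])
E
```

```text
time_s: 10.3
position: [0.5945, -0.0853, 0.2716]
tcp_rot: [[0.985, 0.002, 0.174], [0.002, -1.0, -0.001], [0.174, 0.001, -0.985]]
force: [-0.4, -0.0, 0.0]
opening: 0.005
grasp_force: 0.0
time_s: 11.2
position: [0.4701, -0.1647, 0.3689]
tcp_rot: [[0.986, -0.001, 0.166], [-0.001, -1.0, 0.003], [0.166, -0.003, -0.986]]
force: [0.9, 0.0, 0.1]
opening: 0.004
grasp_force: 0.0
```

View pics/c2.png

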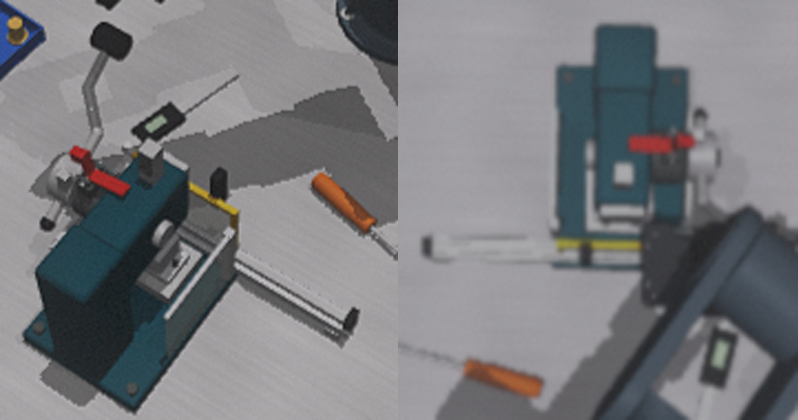

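The red paddle now lies flat over the head (left panel (110,185), right panel (650,144)) and the guard is shut, with the grip block at (219,180) in the left panel. Next is the lever.

```bash
python3 wp.py "0.454 -0.1833 0.37; 0.454 -0.1833 0.251" 10
python3 - <<'E'
import numpy as np
c,s=np.cos(np.radians(10)),np.sin(np.radians(10))
for th in list(np.arange(0,.95,.1))+[.917,.95]:
    f=np.radians(30)-th; d=.16*np.array([-np.cos(f)+np.cos(np.pi/6),np.sin(f)-.5]); print("%.3f"%th,"tx %.4f tz %.4f"%(c*d[0]+s*d[1],s*d[0]-c*d[1]))
E
```

```text
t 11.3 p [ 0.4717 -0.1652  0.3703] F [ 0.5068  0.4234 -0.4598] open 0.0038597702945119337 grip 0.0 turn [-0.0668  0.2601 -0.096 ]
[ 0.454  -0.1833  0.37  ] -> [-0.0175  0.0182 -0.0027] len 0.025
[ 0.454  -0.1833  0.251 ] -> [-0.0376  0.0183  0.1146] len 0.122
0.000 tx -0.0000 tz 0.0000
0.100 tx -0.0097 tz 0.0128
0.200 tx -0.0180 tz 0.0264
0.300 tx -0.0249 tz 0.0408
0.400 tx -0.0304 tz 0.0558
0.500 tx -0.0343 tz 0.0714
0.600 tx -0.0367 tz 0.0872
0.700 tx -0.0374 tz 0.1031
0.800 tx -0.0366 tz 0.1191
0.900 tx -0.0342 tz 0.1349
0.917 tx -0.0336 tz 0.1376
0.950 tx -0.0324 tz 0.1427
```

```bash
python3 steer.py '-0.018 0.018 -0.003 0 0 0 1; -0.018 0.018 -0.003 0 0 0 1; -0.018 0.018 -0.003 0 0 0 1; -0.018 0.018 -0.003 0 0 0 1; -0.018 0.018 -0.003 0 0 0 1; -0.018 0.018 -0.003 0 0 0 1; -0.018 0.018 -0.003 0 0 0 1; -0.018 0.018 -0.003 0 0 0 1'; python3 wp.py "0.454 -0.1833 0.251" 10
python3 - <<'E'
from rig import bot, cams, workorder
import cv2
cv2.imwrite("pics/w1.png",cams.capture("wrist")["color"][:,:,::-1])
E
```

```text
time_s: 12.1
position: [0.4572, -0.1839, 0.3725]
tcp_rot: [[0.985, 0.001, 0.174], [0.001, -1.0, -0.001], [0.174, 0.002, -0.985]]
force: [-0.9, -0.0, -0.7]
opening: 0.65
grasp_force: 0.0
t 12.1 p [ 0.4572 -0.1839  0.3725] F [-0.8826 -0.0293 -0.6711] open 0.6504815490976601 grip 0.0 turn [ 0.079  -0.0375  0.0827]
[ 0.454  -0.1833  0.251 ] -> [-0.0244 -0.0008  0.1191] len 0.122
```

View pics/w1.png

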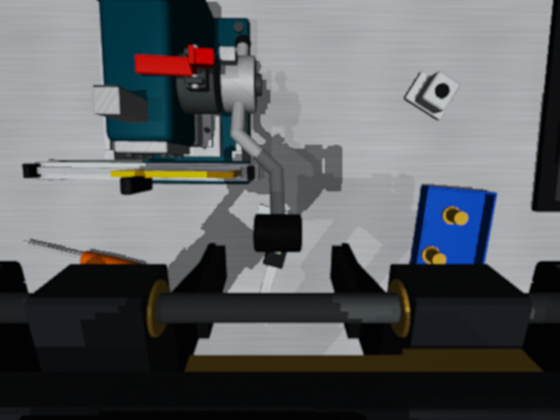

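The bar at (278,232) is centred between the fingers at x≈210 and 345. I'll descend and close on its flat ends.

```bash
python3 steer.py '-0.004 -0.001 0 0 0 0 1; -0.004 -0.001 0 0 0 0 1; -0.004 -0.001 0 0 0 0 1; -0.012 -0.001 0.04 0 0 0 1; -0.018 -0.001 0.08 0 0 0 1; -0.024 -0.001 0.119 0 0 0 1; -0.024 -0.001 0.119 0 0 0 1; -0.024 -0.001 0.119 0 0 0 1'; python3 steer.py '0 0 0 0 0 0 0; 0 0 0 0 0 0 0; 0 0 0 0 0 0 0; 0 0 0 0 0 0 0; 0 0 0 0 0 0 0; 0 0 0 0 0 0 0; 0 0 0 0 0 0 0; 0 0 0 0 0 0 0; 0 0 0 0 0 0 0; 0 0 0 0 0 0 0; 0 0 0 0 0 0 0'
```

```text
time_s: 12.95
position: [0.4545, -0.1836, 0.2515]
tcp_rot: [[0.985, 0.001, 0.174], [0.001, -1.0, -0.001], [0.174, 0.001, -0.985]]
force: [0.5, -0.3, -0.2]
opening: 1.0
grasp_force: 0.0
time_s: 14.05
position: [0.4542, -0.1836, 0.2512]
tcp_rot: [[0.985, 0.001, 0.174], [0.001, -1.0, -0.002], [0.174, 0.002, -0.985]]
force: [-0.7, -1.7, 0.5]
opening: 0.454
grasp_force: 30.0
```

The gripper holds the bar: opening 39.5 mm, 30 N grip. Next I'll pull it down along the arc.

```bash
python3 steer.py '-0.005 0 0.0064 0 0 0 0; -0.0097 0 0.0128 0 0 0 0; -0.014 0 0.0195 0 0 0 0; -0.018 0 0.0264 0 0 0 0; -0.0216 0 0.0335 0 0 0 0; -0.0249 0 0.0408 0 0 0 0; -0.0278 0 0.0483 0 0 0 0; -0.0304 0 0.0558 0 0 0 0; -0.0325 0 0.0636 0 0 0 0; -0.0343 0 0.0714 0 0 0 0; -0.0343 0 0.0714 0 0 0 0'
```

```text
time_s: 15.15
position: [0.4344, -0.1835, 0.1753]
tcp_rot: [[0.984, -0.001, 0.178], [-0.0, -1.0, -0.002], [0.178, 0.002, -0.984]]
force: [2.0, 1.7, 6.0]
opening: 0.456
grasp_force: 30.0
```

```bash
python3 steer.py '-0.0014 0 0.008 0 0 0 0; -0.0024 0 0.0158 0 0 0 0; -0.0029 0 0.024 0 0 0 0; -0.0031 0 0.0317 0 0 0 0; -0.0028 0 0.04 0 0 0 0; -0.0023 0 0.0477 0 0 0 0; -0.0013 0 0.0556 0 0 0 0; 0.0001 0 0.0635 0 0 0 0; 0.0001 0 0.0635 0 0 0 0; 0.0001 0 0.0635 0 0 0 0'
```

```text
time_s: 16.15
position: [0.4448, -0.1836, 0.1128]
tcp_rot: [[0.984, -0.0, 0.176], [0.0, -1.0, -0.002], [0.176, 0.002, -0.984]]
force: [-0.3, 2.1, 5.9]
opening: 0.455
grasp_force: 30.0
```

```bash
python3 steer.py '0.0004 0 0.002 0 0 0 0; 0.0009 0 0.004 0 0 0 0; 0.0009 0 0.004 0 0 0 0; 0.0009 0 0.004 0 0 0 0'; python3 steer.py '0.0004 0 0.002 0 0 0 0; 0.0004 0 0.002 0 0 0 0; 0.0004 0 0.002 0 0 0 0'
```

```text
time_s: 16.55
position: [0.4461, -0.1836, 0.1093]
tcp_rot: [[0.984, -0.0, 0.176], [0.0, -1.0, -0.002], [0.176, 0.002, -0.984]]
force: [-2.8, 0.4, 8.6]
opening: 0.455
grasp_force: 30.0
time_s: 16.85
position: [0.4468, -0.1836, 0.1075]
tcp_rot: [[0.984, -0.0, 0.176], [0.0, -1.0, -0.002], [0.176, 0.002, -0.984]]
force: [-2.6, 1.4, 9.6]
opening: 0.454
grasp_force: 30.0
```

```bash
python3 steer.py '0.0004 0 0.002 0 0 0 0; 0.0004 0 0.002 0 0 0 0; 0.0004 0 0.002 0 0 0 0'; python3 steer.py '0.0004 0 0.002 0 0 0 0; 0.0004 0 0.002 0 0 0 0; 0.0004 0 0.002 0 0 0 0'
```

```text
time_s: 17.15
position: [0.4476, -0.1836, 0.1056]
tcp_rot: [[0.984, -0.0, 0.176], [0.0, -1.0, -0.002], [0.176, 0.002, -0.984]]
force: [-1.6, 0.7, 8.8]
opening: 0.455
grasp_force: 30.0
time_s: 17.45
position: [0.4484, -0.1836, 0.1039]
tcp_rot: [[0.984, -0.0, 0.176], [0.0, -1.0, -0.002], [0.176, 0.002, -0.984]]
force: [-3.4, 1.4, 11.0]
opening: 0.453
grasp_force: 30.0
```

The tool is 6 mm below the expected home height but the force hasn't spiked, so I'll check for slip before pressing further.

Run:
```python
from rig import bot, cams, workorder
import cv2,numpy as np
s=bot.read_state(); print(s["position"],s["force"],s["moment"],s["joint_positions"])
d=cams.capture("scene")["color"][130:260,195:325]; w=cams.capture("wrist")["color"][120:400,150:430]
o=np.hstack([cv2.resize(d,(400,400),interpolation=2),cv2.resize(w,(400,400),interpolation=2)])
cv2.imwrite("pics/c3.png",o[:,:,::-1])
```

```text
[ 0.44837409 -0.18363265  0.10389215] [-3.37059614  1.38773611 10.95243719] [ 0.22558817 -0.10094309 -0.09616642] [-39.66904278  28.88429107 115.33397905  13.42991211  28.51663059
  38.91455859]
```

View pics/c3.png

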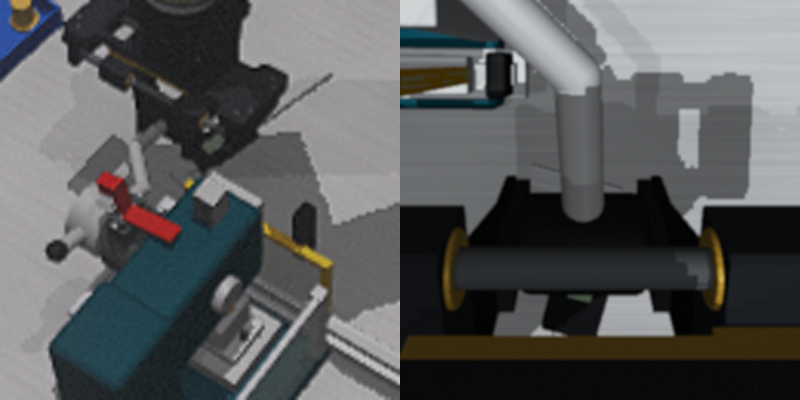

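The gripper still straddles the bar ends in the wrist view: bar top edge at crop row ~192, lower edge ~292, rod end at (583,210). I'll compare that with where the bar should appear if it hadn't slipped, and work out the ram height.

Run:
```python
from rig import bot, cams, workorder
import numpy as np
w=cams.capture("wrist"); M=np.linalg.inv(w["mount"]); K=w["K"]; print(np.array(w["mount"]).round(3).tolist())
def pr(P):
    p=M@np.append(P,1); q=K@np.array([p[0],-p[1],-p[2]]); return q[:2]/q[2]
a=np.linspace(0,2*np.pi,721)
for x in(-.006,0,.006):
  for z in(-.013,-.019,-.026,-.032):
    r=[(pr([x+.0165*np.cos(t),0,z+.0165*np.sin(t)])[1]-120)/.7 for t in a]
    print(x,z,"crop rows %.0f..%.0f"%(min(r),max(r)))
exec(open("fit.py").read().split("def res")[0]); x=np.load("press.npy")
for z in(.289,.274,.272,.270,.268,.266): print(z,(proj("scene",W(x,(-.034,0,z)))-[195,130])*400/130)
```

```text
[[0.0, 0.954, 0.3, 0.082], [1.0, -0.0, 0.0, -0.0], [0.0, 0.3, -0.954, -0.163], [0.0, 0.0, 0.0, 1.0]]
-0.006 -0.013 crop rows 183..279
-0.006 -0.019 crop rows 190..290
-0.006 -0.026 crop rows 200..304
-0.006 -0.032 crop rows 208..317
0 -0.013 crop rows 168..264
0 -0.019 crop rows 175..274
0 -0.026 crop rows 183..288
0 -0.032 crop rows 191..300
0.006 -0.013 crop rows 152..248
0.006 -0.019 crop rows 158..259
0.006 -0.026 crop rows 166..271
0.006 -0.032 crop rows 174..283
0.289 [209.2704 173.3323]
0.274 [209.9878 184.1346]
0.272 [210.0823 185.5585]
0.27 [210.1766 186.9785]
0.268 [210.2707 188.3948]
0.266 [210.3645 189.8073]
```

Two explanations fit: the bar slid a few mm in the pads with the lever on its stop, or the lever is still moving. I'll track the ram top's image shift, push slightly more, and see whether it still moves.

```bash
cat > ram.py <<'E'
from rig import bot, cams, workorder
import cv2,numpy as np,os
f=lambda im:cv2.GaussianBlur(im[:,:,1].astype(np.float32),(0,0),.7)
ims=[cams.capture("scene")["color"] for _ in range(4)]
now=f(np.mean(ims,0)); ref=f(cv2.imread("pics/scene0.png")[:,:,::-1])
def shift(box):   # (r0,r1,c0,c1) patch of the start picture, found in the present one
    r0,r1,c0,c1=box; T=cv2.resize(ref[r0:r1,c0:c1],None,fx=8,fy=8,interpolation=cv2.INTER_CUBIC)
    I=cv2.resize(now[r0-6:r1+14,c0-6:c1+6],None,fx=8,fy=8,interpolation=cv2.INTER_CUBIC)
    _,v,_,l=cv2.minMaxLoc(cv2.matchTemplate(I,T,cv2.TM_CCOEFF_NORMED)); return l[0]/8-6,l[1]/8-6,round(v,3)
print("ram shift px (0.22 px/mm... down)",shift((182,194,256,271)))
s=bot.read_state(); print(s["time_s"],s["position"],s["force"])
n="pics/mean_last.npy"
if os.path.exists(n):
    p=np.load(n); print("change in ram patch", np.abs(now-p)[180:205,255:275].mean(),"static patch",np.abs(now-p)[230:255,225:245].mean())
np.save(n,now)
E
python3 ram.py; python3 steer.py '0.0004 0 0.002 0 0 0 0; 0.0004 0 0.002 0 0 0 0; 0.0004 0 0.002 0 0 0 0; 0.0004 0 0.002 0 0 0 0'; python3 ram.py;  python3 steer.py '0.0004 0 0.002 0 0 0 0; 0.0004 0 0.002 0 0 0 0; 0.0004 0 0.002 0 0 0 0; 0.0004 0 0.002 0 0 0 0'; python3 ram.py
```

```text
ram shift px (0.22 px/mm... down) (0.5, 4.875, 0.716)
17.9 [ 0.448362   -0.18362285  0.10390393] [-2.18559619  1.2765484  11.11051236]
time_s: 18.3
position: [0.4491, -0.1837, 0.1023]
tcp_rot: [[0.984, 0.0, 0.176], [0.0, -1.0, -0.002], [0.176, 0.002, -0.984]]
force: [-3.5, 0.9, 14.6]
opening: 0.457
grasp_force: 30.0
ram shift px (0.22 px/mm... down) (0.625, 4.875, 0.717)
18.5 [ 0.44907378 -0.18365019  0.10229753] [-4.4488023  -0.05337134 13.01384303]
change in ram patch 0.5558338 static patch 0.39518577
time_s: 18.9
position: [0.4497, -0.1836, 0.1007]
tcp_rot: [[0.984, 0.0, 0.177], [0.001, -1.0, -0.002], [0.177, 0.002, -0.984]]
force: [-5.0, 0.4, 18.1]
opening: 0.458
grasp_force: 30.0
ram shift px (0.22 px/mm... down) (0.625, 4.875, 0.716)
19.1 [ 0.44975934 -0.18363028  0.1007271 ] [-4.655917    1.19003656 17.14742665]
change in ram patch 0.5994431 static patch 0.4004989
```

The ram hasn't moved while the force climbed from 11 to 17 N, well above the ~8 N that driving needs, so the lever is on its stop. I'll hold for a second to check it's steady and look once more.

```bash
python3 steer.py '0 0 0 0 0 0 0; 0 0 0 0 0 0 0; 0 0 0 0 0 0 0; 0 0 0 0 0 0 0; 0 0 0 0 0 0 0; 0 0 0 0 0 0 0; 0 0 0 0 0 0 0; 0 0 0 0 0 0 0; 0 0 0 0 0 0 0; 0 0 0 0 0 0 0; 0 0 0 0 0 0 0; 0 0 0 0 0 0 0'; python3 ram.py
python3 - <<'E'
from rig import bot, cams, workorder
import cv2,numpy as np
d=cams.capture("scene")["color"][130:260,195:325]; w=cams.capture("wrist")["color"][120:400,150:430]
cv2.imwrite("pics/c4.png",np.hstack([cv2.resize(d,(400,400),interpolation=2),cv2.resize(w,(400,400),interpolation=2)])[:,:,::-1])
E
```

```text
time_s: 20.3
position: [0.4497, -0.1836, 0.1007]
tcp_rot: [[0.984, 0.0, 0.177], [0.001, -1.0, -0.002], [0.177, 0.002, -0.984]]
force: [-5.0, 2.1, 17.8]
opening: 0.453
grasp_force: 30.0
ram shift px (0.22 px/mm... down) (0.625, 4.875, 0.716)
20.5 [ 0.44973743 -0.18363136  0.10070514] [-5.9122633   0.72964588 17.43118376]
change in ram patch 0.3490861 static patch 0.3638796
```

View pics/c4.png

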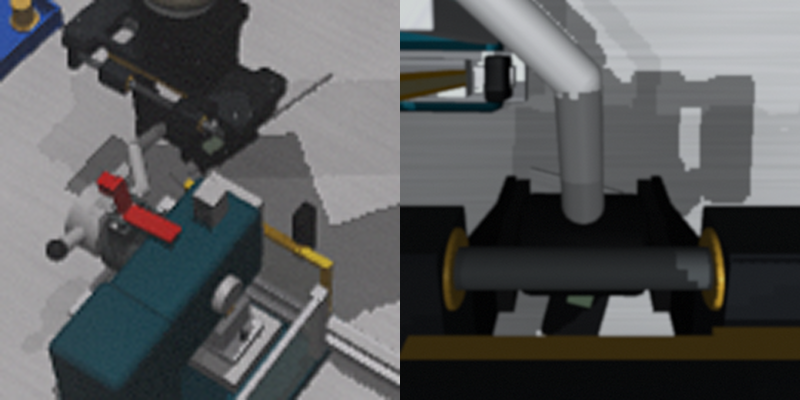

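The bar seems to have stayed fixed in the gripper during the last 3 mm, which means the lever may still have been moving. I'll predict the bar's image rows for candidate lever angles and measure the slip between the two wrist pictures.

Run:
```python
from rig import bot, cams, workorder
import numpy as np,cv2
w=cams.capture("wrist"); s=bot.read_state(); M=np.linalg.inv(w["mount"]); K=w["K"]; R=np.array(s["tcp_rot"])
cv2.imwrite("pics/wr_now.png",w["color"][:,:,::-1])
def pr(P):
    p=M@np.append(P,1); q=K@np.array([p[0],-p[1],-p[2]]); return q[:2]/q[2]
a=np.linspace(0,2*np.pi,721)
for name,tcp in(("c3",(.4484,-.1836,.1039)),("now",s["position"])):
  for th in(.86,.88,.9,.917,.94,.96):
    f=np.pi/6-th; b=np.array([.5896-.16*np.cos(f),-.1836,.19+.16*np.sin(f)]); q=R.T@(b-np.array(tcp))
    r=[(pr(q+[.0165*np.cos(t),0,.0165*np.sin(t)])[1]-120)/.7 for t in a]; print(name,th,q.round(4),"rows %.0f..%.0f"%(min(r),max(r)))
g=[cv2.imread(f"pics/c{i}.png",0)[:,400:] for i in(3,4)]
col=[x[150:320,545:560].mean(1) for x in g]; col2=[x[150:320,620:635].mean(1) for x in g] if g[0].shape[1]>635 else None
for x in g: print([int(v) for v in x[176:304:4,140:160].mean(1)],[int(v) for v in x[200:236:3,178:190].mean(1)])
```

```text
c3 0.86 [-0.0038  0.0001 -0.0345] rows 206..316
c3 0.88 [-0.0033  0.0001 -0.0313] rows 200..308
c3 0.9 [-0.0027  0.0001 -0.0282] rows 194..299
c3 0.917 [-0.0021  0.0001 -0.0255] rows 188..292
c3 0.94 [-0.0013  0.0001 -0.022 ] rows 182..283
c3 0.96 [-0.0005  0.     -0.0189] rows 176..275
now 0.86 [-0.0046  0.0001 -0.0379] rows 213..327
now 0.88 [-0.0041  0.     -0.0347] rows 207..318
now 0.9 [-0.0035  0.     -0.0316] rows 200..309
now 0.917 [-0.0029  0.     -0.0289] rows 195..302
now 0.94 [-0.0021  0.     -0.0253] rows 188..292
now 0.96 [-0.0013  0.     -0.0222] rows 182..284
[96, 94, 96, 98, 58, 2, 4, 5, 5, 5, 6, 7, 6, 7, 8, 9, 10, 10, 19, 28, 33, 37, 40, 43, 44, 44, 42, 40, 31, 6, 37, 38] [83, 83, 83, 83, 83, 83, 83, 52, 8, 7, 8, 9]
[95, 96, 95, 97, 66, 3, 4, 5, 5, 5, 6, 7, 7, 7, 8, 8, 9, 10, 19, 28, 33, 37, 40, 43, 44, 44, 42, 40, 31, 5, 33, 43] [83, 83, 83, 82, 83, 83, 83, 79, 32, 5, 7, 8]<stdin>:13: RuntimeWarning: Mean of empty slice.
  ret = um.true_divide(
```

Both pictures put the lever at about 0.91–0.93, on its stop, holding steady at 17 N with little slip. I'll press slightly further for margin, confirm it holds, and hand in.

```bash
python3 steer.py '0.0002 0 0.001 0 0 0 0; 0.0004 0 0.002 0 0 0 0; 0.0004 0 0.002 0 0 0 0; 0.0004 0 0.002 0 0 0 0; 0.0004 0 0.002 0 0 0 0; 0.0004 0 0.002 0 0 0 0'; python3 ram.py
```

```text
time_s: 21.25
position: [0.4505, -0.1836, 0.0992]
tcp_rot: [[0.984, 0.0, 0.177], [0.001, -1.0, -0.003], [0.177, 0.003, -0.984]]
force: [-6.3, 1.9, 20.9]
opening: 0.457
grasp_force: 30.0
ram shift px (0.22 px/mm... down) (0.625, 5.0, 0.713)
21.45 [ 0.45040888 -0.18364886  0.09917412] [-6.6392298   1.22095625 21.62535379]
change in ram patch 0.7420212 static patch 0.42032793
```

The ram still creeps slightly as I push, which could be a soft stop. I'll check the absolute lever angle using the earlier wrist picture (lever known to be at 0) as the reference.

Run:
```python
from rig import bot, cams, workorder
import numpy as np,cv2
s=bot.read_state(); w=cams.capture("wrist"); M=np.linalg.inv(w["mount"]); K=w["K"]
cur=w["color"][:,:,1].astype(float); w1=cv2.imread("pics/w1.png")[:,:,1].astype(float); wn=cv2.imread("pics/wr_now.png")[:,:,1].astype(float)
print("w1 col",w1[205:262,258:264].mean(1).round().astype(int).tolist())
for im in(wn,cur): print("now col 248-262 rows 246..262",im[246:262,248:262].mean(1).round().astype(int).tolist(),"rows 318..332",im[318:332,248:262].mean(1).round().astype(int).tolist())
def pr(P):
    p=M@np.append(P,1); q=K@np.array([p[0],-p[1],-p[2]]); return q[:2]/q[2]
a=np.linspace(0,2*np.pi,361)
def rows(R,tcp,th):
    f=np.pi/6-th; b=np.array([.5896-.16*np.cos(f),-.1836,.19+.16*np.sin(f)]); q=R.T@(b-np.array(tcp))
    r=[pr(q+[.0165*np.cos(t),0,.0165*np.sin(t)])[1] for t in a]; return q.round(4),round(min(r),1),round(max(r),1)
R1=np.array([[.985,.001,.174],[.001,-1,-.001],[.174,.002,-.985]])
print("w1",rows(R1,(.4572,-.1839,.3725),0))
R=np.array(s["tcp_rot"])
for n,p in(("prev",(.4497,-.1836,.1007)),("now",s["position"])):
  for th in(.88,.9,.917,.935,.95): print(n,th,rows(R,p,th))
```

```text
w1 col [164, 185, 191, 191, 192, 194, 193, 178, 136, 68, 16, 2, 4, 5, 5, 6, 6, 6, 6, 6, 8, 9, 10, 10, 10, 11, 12, 12, 12, 12, 11, 10, 10, 8, 7, 7, 6, 6, 6, 6, 7, 6, 6, 5, 3, 8, 32, 67, 89, 95, 97, 103, 110, 116, 120, 120, 126]
now col 248-262 rows 246..262 [97, 97, 96, 96, 96, 97, 99, 96, 76, 43, 15, 4, 5, 5, 4, 6] rows 318..332 [42, 41, 39, 36, 27, 16, 7, 6, 17, 33, 43, 45, 43, 42]
now col 248-262 rows 246..262 [98, 97, 97, 97, 96, 96, 97, 96, 84, 56, 23, 5, 4, 5, 5, 6] rows 318..332 [42, 41, 39, 36, 27, 15, 8, 5, 12, 26, 39, 45, 46, 44]
w1 (array([-0.0239, -0.0005,  0.0999]), np.float64(211.3), np.float64(250.3))
prev 0.88 (array([-0.004 ,  0.0001, -0.0347]), np.float64(264.5), np.float64(342.2))
prev 0.9 (array([-0.0034,  0.0001, -0.0316]), np.float64(260.1), np.float64(336.1))
prev 0.917 (array([-0.0028,  0.0001, -0.0289]), np.float64(256.4), np.float64(331.0))
prev 0.935 (array([-0.0022,  0.0001, -0.0261]), np.float64(252.6), np.float64(325.6))
prev 0.95 (array([-0.0016,  0.0001, -0.0238]), np.float64(249.4), np.float64(321.3))
now 0.88 (array([-0.0044,  0.    , -0.0364]), np.float64(267.0), np.float64(345.8))
now 0.9 (array([-0.0038,  0.    , -0.0332]), np.float64(262.6), np.float64(339.5))
now 0.917 (array([-0.0032,  0.    , -0.0305]), np.float64(258.8), np.float64(334.2))
now 0.935 (array([-0.0026,  0.    , -0.0277]), np.float64(254.9), np.float64(328.8))
now 0.95 (array([-0.002 ,  0.    , -0.0254]), np.float64(251.6), np.float64(324.4))
```

The reference picture puts the lever at or past 0.917 (0.93–0.95 on a soft stop), so the bushing is home. It's held steady at about 21 N, the guard is shut and the catch is over. Handing in.

```bash
python3 -c "
from rig import bot, cams, workorder
print(workorder.hand_in())"
```

```text
the job is handed in; nothing more can be done
None
```

I shut the guard, flipped the catch over, then pulled the lever down to its stop, where the gripper still holds it at about 21 N. The lever angle measures at or past its home stop, so the bushing should be fully home. I couldn't see the bushing itself, and the job is handed in with no verdict shown.

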